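# Load the connector carrier into the test fixture up to its hidden stop

## Task

Pick up the connector carrier that has the flat upright grip (not the one with the round knob), lay it in the open channel of the test fixture with its white connector towards the grey hood, and slide it in under the hood until you feel it come firmly up against the stop inside. Do not ram it; let go and leave it home in the channel, and leave the round-knobbed carrier where it is.

Things in the scene. Friction and masses are not known exactly. Their poses are not given: they have to be found in the camera images.
- carrier_grip (a point): Middle of the carrier's black upright grip (30 long, 14 thick, 48 high), 36 above the underside, 15 from the tail end, 105 from the nose end. Carrier: loose, 0.2-0.4 kg, aluminium plate 120 x 50 x 12 high (18 beyond each side of the grip), 60 high over the grip, white rectangular connector on the nose, its top 28 high. x tail to nose, y across the grip's thickness, z up. Sizes in mm.
- channel (a point): Open end of the fixed test fixture's channel, on its floor (8 mm above table), midway between two aluminium rails 64 apart, 14 high. x along the channel to the hood, y across, z up. Open above for x 0-160 mm; at 160-270 a grey hood, opening 42 high over the floor, roof top 48. The carrier lies flat, sliding at 1-4 N; its grip stays outside the hood. Nose ends up at x 192-237 (see plate).
- plate (a joint): Travel (m) of a light sprung plate on the unseen stop under the hood: 0 untouched, 0.012 when the carrier's nose has pressed it fully back on the stop, which is rigid from there. Spring 1 N when fully in; the carrier's friction keeps it pressed after release. The stop is clamped at a different place each time: its face lies 192 to 237 mm from channel along x.
- spare_grip (a point): Middle of the round black knob (28 mm across, 40 high) of the other carrier, which has a round white connector and the same plate 120 x 50 x 12 mm; to be left alone. The point is 32 mm above its underside, 18 mm from the tail end; x points tail to nose, z up.
Mind the look-alikes: they are no part of the job. Leave any orange look-alike of the part that bears carrier_grip alone.

How it is judged:
By the outcome, as a careful person would: the job done as asked, in the order asked, and still so for the second after the job is handed in, with the robot touching nothing.
It also fails if it takes over 45 s, if anything falls off the work surface, if the arm or the gripper's body presses on something with over 40 N, if the wrist force passes 120 N, or if a joint passes its speed limit or range.

## Robot

A 6-joint arm with a two-finger parallel gripper is mounted at the origin on the work surface. World frame = base frame: x ahead of the robot, y to its left, z up, the work surface at z = 0. Lengths are in m, angles in rad, forces in N, time in s.
With the tool pointing down it reaches from about 0.425 to 0.95 m from the base axis. Payload 3.5 kg.
Tool frame: the origin (TCP) lies between the finger pads; the fingertips stand 22 mm ahead of it and the grasp point (between the pads) lies 3 mm ahead of it; y points along the fingers, x is the direction in which the jaws open and shut, and the axes are right-handed (so a half turn about y gives the same grasp; the last joint's range is limited). The gripper opens to 85 mm and grips with 20 to 120 N. Pads are 22 mm wide; open, the fingers measure 114 mm over their backs; the gripper's body (76 mm by 85 mm) begins 54 mm behind the grasp point. The pads swing forward as they close: fully open they stand 13 mm farther back than shut.
Start: joints at [0.991, 0.286, 1.577, -0, 1.279, -0.15], TCP at [0.281, 0.614, 0.217] pointing down, gripper open.
Joint ranges: [-2.77, 2.77], [-0.9, 2.22], [0.21, 2.48], [-1.53, 4.67], [0.24, 2.81], [-2.84, 2.84]. Speed limits (rad/s): [2.79, 2.79, 3.14, 3.14, 3.14, 3.14].

## Interface

Orientations are given as a 3x3 rotation matrix whose columns are the frame's x, y, z axes.
In Python, from rig import manip gives the robot as it stands.
- The arm moves only by the tool move_arm, never from a script. Its argument "plan" is text: rows parted by semicolons, each of 7 numbers parted by spaces: the shift along the world's x, y, z in m, then the turn, a rotation vector about the world's x, y, z in degrees, then the closure, from -1 (fully open) to 1 (shut), so that 0 is half open. In form: x y z rx ry rz gripper; .... A call has 1 to 10 rows; each row is the pose to reach, as a shift and turn from the pose commanded when the call began; what a row does not reach only later rows make up. A row lasts 1/10 s, in which the tool goes at most 50 mm and 8.59 degrees, less where a joint would pass 70% of its speed; a pose out of reach is approached as far as the arm can. A call with a gripper value outside its range is refused whole. The fingers move at their own pace and stop on an object; "squeeze" is the grip in N (left out, the last holds). Time passes only in rows, so rows that repeat a pose let the fingers close. It gives the time, the measured TCP pose, the force and the opening at its end, in the units of the state.
- manip.observe(): the state, without advancing time (a new reading comes with each control period).
- manip.snapshot(name): name is "scene" or "top" or "wrist"; returns the picture (480x640x3 uint8, red, green, blue); there is no depth.
- manip.camera_params(name): a dict with "intrinsics" (3x3 intrinsics, pixels), "pose" (4x4, takes a point from camera to world coordinates). Camera axes: x right, y up, looking along -z (the intrinsics and any distortion apply to the point x, -y, -z); pixel columns grow to the right and rows downward; lengths in m; the calibration is good to about 2 mm. A picture is of the moment at which its call begins: read the wrist's pose just before it. camera_params takes no time and is no camera call; for the wrist camera it gives the pose at the moment of the call.
- manip.sign_off(): hands the job in, once; it reports no verdict.
The state is a dict: "time_s": time; "q": joint angles; "joint_vel": joint speeds; "tau": joint torques, N m; "tool_pos": TCP position; "tcp_rot": TCP orientation; "force": force on the tool from outside, world axes, zero at the start; "torque": the same for the moment, N m; "gripper_width": opening from 0.0 (shut) to 1.0 (fully open).
Only numpy, scipy, OpenCV 4.12 (cv2) and the standard library are available. Lean on these libraries where they do the work, as an engineer would, in place of code of your own. Each camera call takes 0.05 s, during which the arm holds its last target.

## Working session

There is one attempt and no reset: what is moved stays moved. The work goes in short steps, Python scripts to look and compute and a tool call to move; the robot and the scene stay as the last step left them, time stands still between calls to the robot, and variables do not carry over. Pictures are saved under pics/ and viewed, and the job is handed in when it is done.

Besides the shell and the picture viewer there is one more tool, called after "Emit:" as name(argument=value, ...) on one line, values as JSON. move_arm: Moves the arm, as the interface text tells. Its arguments: {"type":"object","properties":{"plan":{"type":"string"},"squeeze":{"type":"number"}},"required":["plan"]}

```bash
ls; mkdir -p pics; python3 - <<'E'
from rig import manip
import cv2
for n in ("scene","top"):
    cv2.imwrite(f"pics/{n}0.png",manip.snapshot(n)[:,:,::-1])
    p=manip.camera_params(n);print(n,p)
s=manip.observe();print(s)
E
```

```text
pics
scene {'intrinsics': array([[459.53864617,   0.        , 328.55480435],
       [  0.        , 459.53864617, 239.51911869],
       [  0.        ,   0.        ,   1.        ]]), 'pose': array([[-0.87147561, -0.39459269,  0.29125053,  0.67153328],
       [ 0.49022878, -0.71824255,  0.4937645 ,  0.43758641],
       [ 0.01435266,  0.57308311,  0.81937156,  0.81650205],
       [ 0.        ,  0.        ,  0.        ,  1.        ]])}
top {'intrinsics': array([[438.95636913,   0.        , 315.46066636],
       [  0.        , 438.95636913, 238.97572209],
       [  0.        ,   0.        ,   1.        ]]), 'pose': array([[-0.00716133,  0.99673228, -0.08045797,  0.36372233],
       [-0.99924311, -0.01020938, -0.03753641, -0.01385148],
       [-0.03823518,  0.08012826,  0.99605097,  0.80782813],
       [ 0.        ,  0.        ,  0.        ,  1.        ]])}
{'time_s': 0.1, 'q': array([ 9.91011566e-01,  2.87131343e-01,  1.57804957e+00, -2.52790999e-05,
        1.27863620e+00, -1.49979594e-01]), 'joint_vel': array([-0.00029961, -0.00026825, -0.00435594,  0.00069751, -0.00120976,
        0.00074894]), 'tau': array([ 8.92799399e-04, -4.07296872e+01, -2.93698114e+01, -9.16615477e-05,
        3.39769853e-03, -2.25575505e-06]), 'tool_pos': array([0.28087803, 0.61307742, 0.2154391 ]), 'tcp_rot': array([[ 4.16685735e-01, -1.19840658e-03, -9.09049813e-01],
       [ 9.09047933e-01, -1.87420463e-03,  4.16687344e-01],
       [-2.20310623e-03, -9.99997526e-01,  3.08454686e-04]]), 'force': array([-0.30810646,  0.47806372, -1.1769733 ]), 'torque': array([-0.01875083,  0.02923266,  0.01704673]), 'gripper_width': 1.0006335406037992}
```

View pics/top0.png

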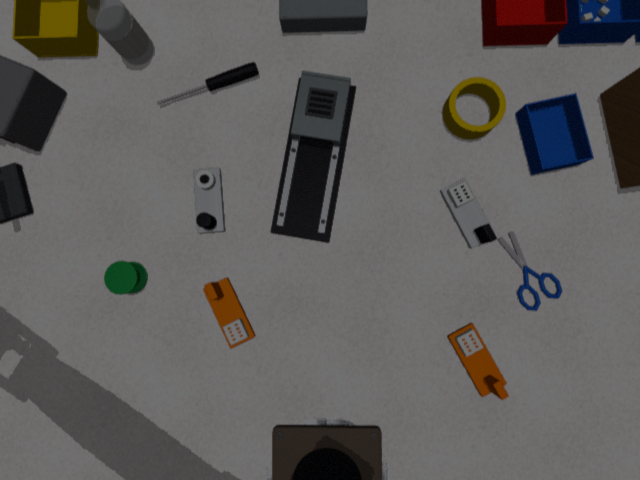

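View pics/scene0.png

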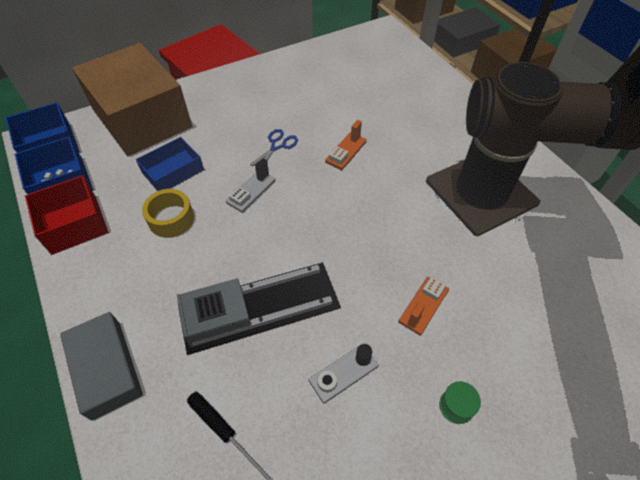

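```bash
python3 - <<'E'
import cv2,numpy as np
a=cv2.imread("pics/top0.png")
c=cv2.resize(a[165:265,420:540],None,fx=5,fy=5,interpolation=cv2.INTER_CUBIC)
d=cv2.resize(a[60:250,260:365],None,fx=3.1,fy=3.1,interpolation=cv2.INTER_CUBIC)
cv2.imwrite("pics/c.png",np.clip(c*1.8,0,255));cv2.imwrite("pics/d.png",np.clip(d*1.8,0,255))
E
```

```text
[ WARN:0@0.053] global loadsave.cpp:1063 imwrite_ Unsupported depth image for selected encoder is fallbacked to CV_8U.
```

View pics/c.png

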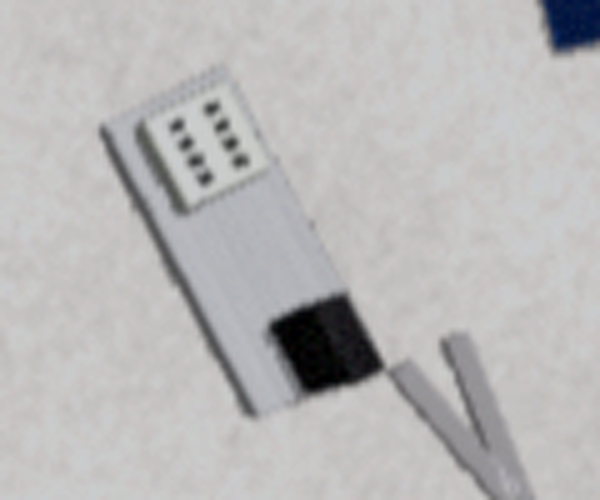

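View pics/d.png

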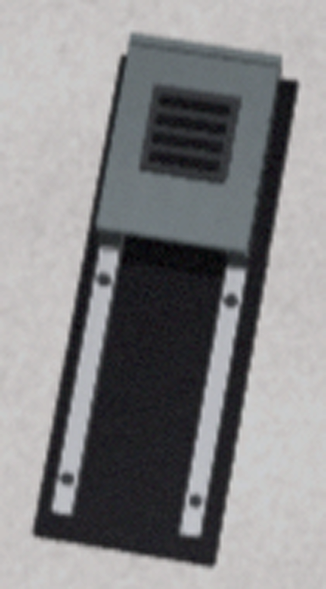

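```bash
cat > h.py <<'E'
import numpy as np,cv2
from rig import manip
def cast(P,px,z):
    K=P["intrinsics"];T=P["pose"];px=np.atleast_2d(np.array(px,float))
    d=np.c_[(px[:,0]-K[0,2])/K[0,0],-(px[:,1]-K[1,2])/K[1,1],-np.ones(len(px))]@T[:3,:3].T
    o=T[:3,3];z=np.broadcast_to(np.asarray(z,float),len(px))
    return o+d*((z-o[2])/d[:,2])[:,None]
def proj(P,X):
    K=P["intrinsics"];T=P["pose"];c=(np.atleast_2d(X)-T[:3,3])@T[:3,:3]
    return np.c_[K[0,0]*c[:,0]/-c[:,2]+K[0,2],K[1,1]*-c[:,1]/-c[:,2]+K[1,2]]
E
python3 - <<'E'
from h import *
np.set_printoptions(precision=4,suppress=True)
P=manip.camera_params("top")
c=np.array([[102,128],[222,65],[385,370],[255,415]])/5+[420,165]-.4
w=cast(P,c,.012);print(w);
for i in range(4):print(np.linalg.norm(w[i]-w[i-1]))
for a,b in((3,0),(2,1)):
  v=w[b]-w[a];print(np.degrees(np.arctan2(v[1],v[0])))
# grip top corners
g=np.array([[270,326],[320,305],[348,293]])/5+[420,165]-.4;print(cast(P,g,.06))
o=np.array([260,60])
d=lambda l:np.array(l)/3.1+o-.3
# rail inner/outer ends
r=cast(P,d([[52,512],[74,516],[179,533],[202,538],[99,245],[121,246],[227,265],[248,267]]),.022);print("rails",r)
print("base",cast(P,d([[33,534],[214,566],[298,82]]),.008))
print("hood",cast(P,d([[97,232],[248,256],[282,54],[131,34]]),.056))
E
```

```text
[[ 0.5146 -0.2109  0.012 ]
 [ 0.5371 -0.2547  0.012 ]
 [ 0.4254 -0.3087  0.012 ]
 [ 0.4096 -0.2621  0.012 ]]
0.11676744576500678
0.04930407639748195
0.12409469197382036
0.04914638343488652
26.01399205427976
25.75870052462023
[[ 0.4369 -0.2532  0.06  ]
 [ 0.4439 -0.2701  0.06  ]
 [ 0.4479 -0.2796  0.06  ]]
rails [[ 0.4535  0.0861  0.022 ]
 [ 0.451   0.0732  0.022 ]
 [ 0.4404  0.0121  0.022 ]
 [ 0.4374 -0.0012  0.022 ]
 [ 0.6122  0.0582  0.022 ]
 [ 0.6113  0.0451  0.022 ]
 [ 0.5987 -0.0174  0.022 ]
 [ 0.5972 -0.0297  0.022 ]]
base [[ 0.4421  0.0992  0.008 ]
 [ 0.422  -0.0079  0.008 ]
 [ 0.7151 -0.0615  0.008 ]]
hood [[ 0.609   0.0562  0.056 ]
 [ 0.5935 -0.0291  0.056 ]
 [ 0.7107 -0.0498  0.056 ]
 [ 0.7246  0.0363  0.056 ]]
```

Emit:
move_arm(plan="0.05 -0.04 0 0 0 -8 -0.2;0.09 -0.08 0 0 0 -16 -0.2;0.13 -0.12 0 0 0 -24 -0.2;0.16 -0.16 0 0 0 -32 -0.2;0.19 -0.20 0 0 0 -40 -0.2;0.22 -0.24 0 0 0 -48 -0.2;0.24 -0.28 0 0 0 -56 -0.2;0.26 -0.32 0 0 0 -64 -0.2;0.27 -0.36 0 0 0 -72 -0.2;0.27 -0.40 0 0 0 -80 -0.2")

```text
time_s: 1.1
tool_pos: [0.5523, 0.2112, 0.2161]
tcp_rot: [[0.966, -0.0, 0.259], [-0.259, -0.0, 0.966], [-0.0, -1.0, -0.0]]
force: [0.6, -0.3, 0.0]
gripper_width: 0.598
```

Emit:
move_arm(plan="0 -0.048 0 0 0 -5 -0.2;0 -0.096 0 0 0 -10 -0.2;0 -0.144 0 0 0 -15 -0.2;0 -0.192 0 0 0 -20 -0.2;0 -0.24 0 0 0 -25 -0.2;-0.02 -0.28 0 0 0 -30 -0.2;-0.04 -0.32 0 0 0 -35 -0.2;-0.06 -0.36 0 0 0 -40 -0.2;-0.08 -0.40 0 0 0 -45 -0.2;-0.10 -0.44 0 0 0 -49.4 -0.2")

```text
time_s: 2.1
tool_pos: [0.4499, -0.2276, 0.2163]
tcp_rot: [[0.435, -0.0, 0.9], [-0.9, 0.0, 0.435], [-0.0, -1.0, -0.0]]
force: [-0.1, -1.1, -0.3]
gripper_width: 0.596
```

```bash
python3 - <<'E'
from h import *
np.set_printoptions(precision=5,suppress=True)
s=manip.observe();print(s["tool_pos"],s["tcp_rot"],s["force"],s["q"])
P=manip.camera_params("wrist")
a=manip.snapshot("wrist")[:,:,::-1];cv2.imwrite("pics/w1.png",a);np.save("w1.npy",P["pose"]);print(P)
E
```

```text
[ 0.44993 -0.22759  0.21634] [[ 0.43508 -0.00033  0.90039]
 [-0.90039  0.0003   0.43508]
 [-0.00041 -1.      -0.00016]] [-0.10082 -1.13408 -0.32573] [-0.66978 -0.09564  1.98903  0.00003  1.24865  0.45087]
{'intrinsics': array([[399.43115,   0.     , 325.55199],
       [  0.     , 399.43115, 244.43284],
       [  0.     ,   0.     ,   1.     ]]), 'pose': array([[ 0.43491,  0.8568 ,  0.27704,  0.52105],
       [-0.90047,  0.41429,  0.13234, -0.19321],
       [-0.00138, -0.30702,  0.9517 ,  0.37237],
       [ 0.     ,  0.     ,  0.     ,  1.     ]])}
```

View pics/w1.png

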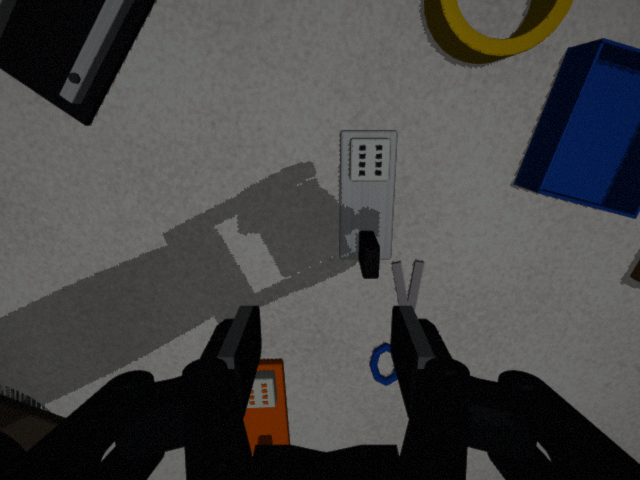

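```bash
python3 - <<'E'
import cv2,numpy as np
a=cv2.imread("pics/w1.png")
c=cv2.resize(a[120:290,310:440],None,fx=3.5,fy=3.5,interpolation=cv2.INTER_CUBIC)
cv2.imwrite("pics/w1c.png",np.clip(c*1.8,0,255).astype(np.uint8))
E
```

```text
(no output)
```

View pics/w1c.png

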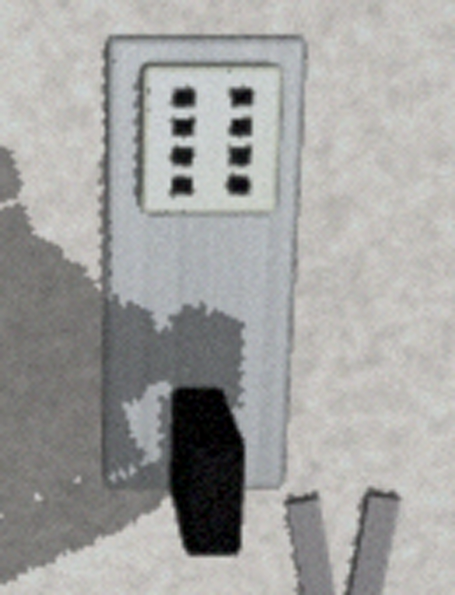

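```bash
python3 - <<'E'
from h import *
np.set_printoptions(precision=4,suppress=True)
P=manip.camera_params("wrist");P["pose"]=np.load("w1.npy")
f=lambda l:np.array(l)/3.5+[310,120]-.36
w=cast(P,f([[108,38],[304,38],[283,488],[104,488]]),.012);print(w)
for i in range(4):print(np.linalg.norm(w[i]-w[i-1]))
for a,b in((3,0),(2,1)):
  v=w[b]-w[a];print(np.degrees(np.arctan2(v[1],v[0])))
m=w.mean(0);print(m, m-.045*np.array([np.cos(np.radians(26)),np.sin(np.radians(26)),0]))
g=cast(P,f([[187,553],[241,553]]),.06);print(g,g.mean(0)+.015*np.array([.899,.438,0]),np.linalg.norm(g[1]-g[0]))
for X in [(.4313,-.2788)]:
  print((proj(P,[X+(.06,)])[0]-[310,120]+.36)*3.5)
E
```

```text
[[ 0.5154 -0.2098  0.012 ]
 [ 0.5365 -0.2536  0.012 ]
 [ 0.43   -0.3058  0.012 ]
 [ 0.4086 -0.2617  0.012 ]]
0.11867606776770435
0.048600444427801
0.1186555362870194
0.049049115717841534
25.908326309753612
26.124999724943006
[ 0.4726 -0.2577  0.012 ] [ 0.4322 -0.2774  0.012 ]
[[ 0.4174 -0.278   0.06  ]
 [ 0.4231 -0.2897  0.06  ]] [ 0.4337 -0.2773  0.06  ] 0.013023102635998481
[216.965  505.7593]
```

Emit:
move_arm(plan="-0.0185 -0.0515 -0.02 0 0 0 -0.2;-0.0185 -0.0515 -0.06 0 0 0 -0.2;-0.0185 -0.0515 -0.10 0 0 0 -0.2;-0.0185 -0.0515 -0.13 0 0 0 -0.2;-0.0185 -0.0515 -0.15 0 0 0 -0.2;-0.0185 -0.0515 -0.165 0 0 0 -0.2;-0.0185 -0.0515 -0.174 0 0 0 -0.2;-0.0185 -0.0515 -0.174 0 0 0 -0.2", squeeze=40)

```text
time_s: 2.95
tool_pos: [0.4318, -0.2769, 0.0412]
tcp_rot: [[0.438, -0.002, 0.899], [-0.899, 0.002, 0.438], [-0.003, -1.0, -0.001]]
force: [-0.1, 0.4, 0.4]
gripper_width: 0.601
```

Emit:
move_arm(plan="0 0 0 0 0 0 0.3;0 0 0 0 0 0 0.5;0 0 0 0 0 0 1;0 0 0 0 0 0 1;0 0 0 0 0 0 1;0 0 0 0 0 0 1", squeeze=40)

```text
time_s: 3.55
tool_pos: [0.4332, -0.2781, 0.0438]
tcp_rot: [[0.438, 0.001, 0.899], [-0.899, -0.0, 0.438], [0.001, -1.0, 0.001]]
force: [-1.1, 2.0, 6.0]
gripper_width: 0.135
```

```bash
python3 - <<'E'
from h import *
np.set_printoptions(precision=4,suppress=True)
s=manip.observe();print(s["tool_pos"],s["tcp_rot"],s["force"],s["q"],s["gripper_width"])
cv2.imwrite("pics/s2.png",manip.snapshot("wrist")[:,:,::-1])
E
```

```text
[ 0.4332 -0.2781  0.0438] [[ 0.4379  0.001   0.899 ]
 [-0.899  -0.0005  0.4379]
 [ 0.0008 -1.      0.0007]] [-1.0638  2.021   5.9788] [-0.7681  0.1531  2.0848  0.0004  0.9027  0.3491] 0.1347731526596008
```

View pics/s2.png

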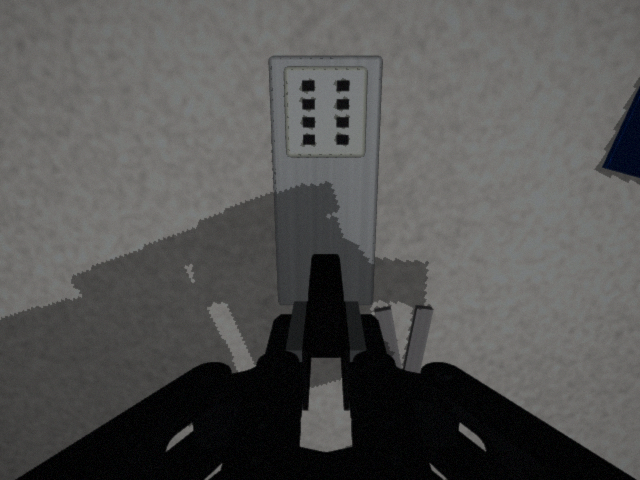

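Emit:
move_arm(plan="0 0 0 0 0 0 1;0 0 0.005 0 0 0 1;0 0 0.015 0 0 0 1;0 0 0.03 0 0 0 1;0 0 0.05 0 0 0 1;0 0 0.07 0 0 0 1;0 0 0.09 0 0 0 1;0 0 0.1 0 0 0 1;0 0 0.1 0 0 0 1", squeeze=80)

```text
time_s: 4.5
tool_pos: [0.4335, -0.2787, 0.1445]
tcp_rot: [[0.438, 0.003, 0.899], [-0.899, -0.003, 0.438], [0.004, -1.0, 0.001]]
force: [0.0, 0.3, -1.7]
gripper_width: 0.1
```

```bash
python3 - <<'E'
from h import *
np.set_printoptions(precision=4,suppress=True)
s=manip.observe();print(s["tool_pos"],s["tcp_rot"],s["force"],s["torque"],s["q"],s["gripper_width"])
cv2.imwrite("pics/s3.png",manip.snapshot("wrist")[:,:,::-1])
cv2.imwrite("pics/s3s.png",manip.snapshot("scene")[:,:,::-1])
E
```

```text
[ 0.4335 -0.2787  0.1445] [[ 0.438   0.0026  0.899 ]
 [-0.899  -0.0027  0.438 ]
 [ 0.0036 -1.      0.0011]] [ 0.0032  0.3359 -1.7286] [-0.0559  0.0114 -0.0303] [-0.7684  0.004   2.0314 -0.0002  1.1025  0.3491] 0.09985130208590401
```

View pics/s3.png

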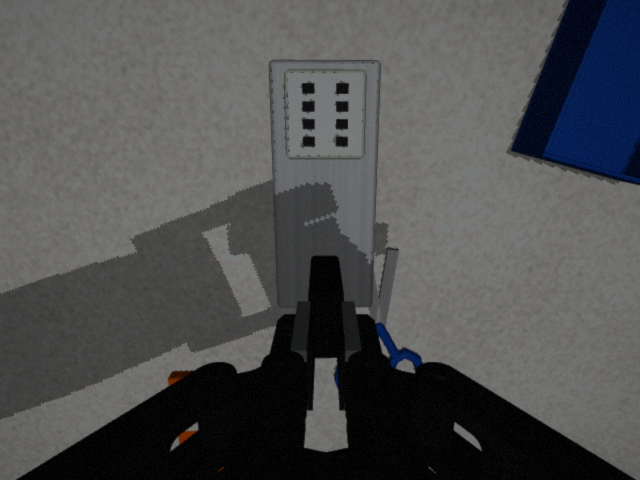

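View pics/s3s.png

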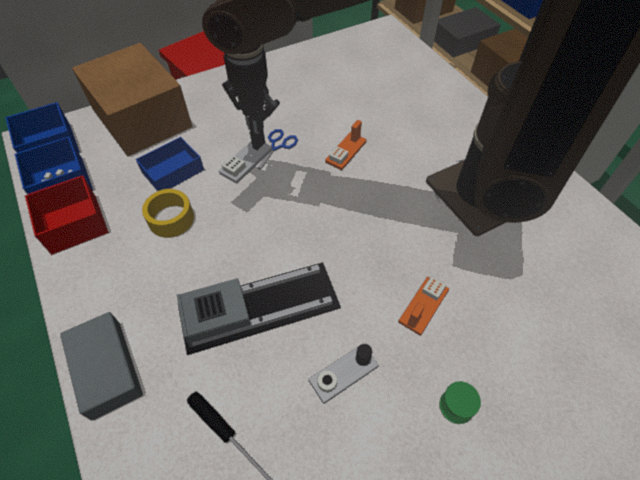

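```bash
python3 - <<'E'
import cv2,numpy as np
o=[]
for n in("s2","s3"):
  a=cv2.imread(f"pics/{n}.png")[50:170,260:390]
  o.append(np.clip(cv2.resize(a,None,fx=3,fy=3,interpolation=cv2.INTER_CUBIC)*1.8,0,255).astype(np.uint8))
cv2.imwrite("pics/cmp.png",np.hstack(o))
E
```

```text
(no output)
```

View pics/cmp.png

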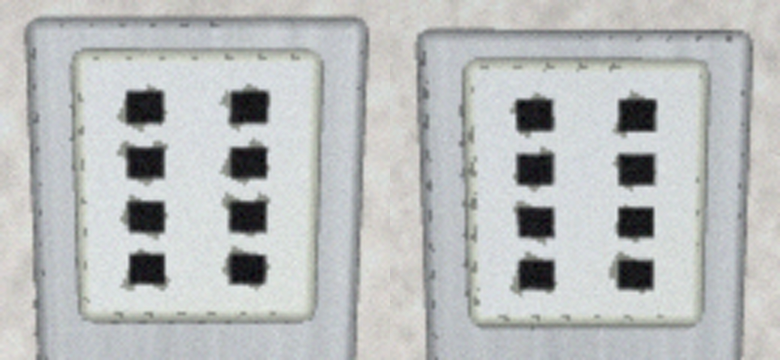

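```bash
python3 - <<'E'
from scipy.spatial.transform import Rotation as R
import numpy as np
p=R.from_rotvec(-2.5*np.array([.177,.984,0]),degrees=True)
print((p*R.from_rotvec([0,0,-36.2],degrees=True)).as_rotvec(degrees=True))
E
```

```text
[  0.34944329  -2.51740025 -36.19418141]
```

Emit:
move_arm(plan="0.007 0.03 0 0 0 -4 1;0.014 0.07 0 0 0 -8 1;0.022 0.11 0 0 0 -13 1;0.03 0.15 0 0 0 -18 1;0.037 0.19 0 0 0 -23 1;0.043 0.23 0 0 0 -28 1;0.048 0.265 0 0 0 -32 1;0.051 0.295 -0.01 0.35 -2.5 -36.2 1;0.0515 0.314 -0.02 0.35 -2.5 -36.2 1;0.0515 0.314 -0.03 0.35 -2.5 -36.2 1")

```text
time_s: 5.6
tool_pos: [0.4826, 0.0383, 0.1106]
tcp_rot: [[-0.174, 0.039, 0.984], [-0.985, -0.006, -0.174], [-0.0, -0.999, 0.04]]
force: [0.6, -1.5, -2.6]
gripper_width: 0.103
```

```bash
python3 - <<'E'
from h import *
np.set_printoptions(precision=4,suppress=True)
s=manip.observe();print(s["tool_pos"],s["tcp_rot"],s["force"],s["torque"],s["q"],s["gripper_width"])
P=manip.camera_params("wrist");np.save("w4.npy",P["pose"])
cv2.imwrite("pics/s4.png",manip.snapshot("wrist")[:,:,::-1])
cv2.imwrite("pics/s4s.png",manip.snapshot("scene")[:,:,::-1])
E
```

```text
[0.4826 0.0383 0.1106] [[-0.1742  0.0393  0.9839]
 [-0.9847 -0.0065 -0.1741]
 [-0.0005 -0.9992  0.0398]] [ 0.563  -1.5196 -2.5763] [-0.009   0.0732  0.0134] [-0.13   -0.0442  2.1479 -0.0016  0.9981  1.6168] 0.10333170537399751
```

View pics/s4.png

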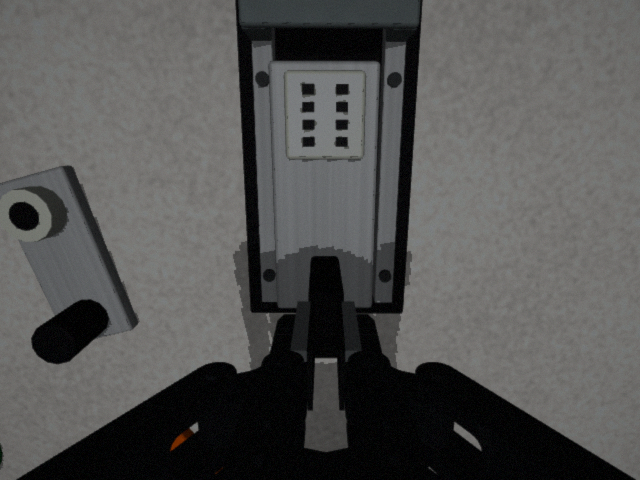

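View pics/s4s.png

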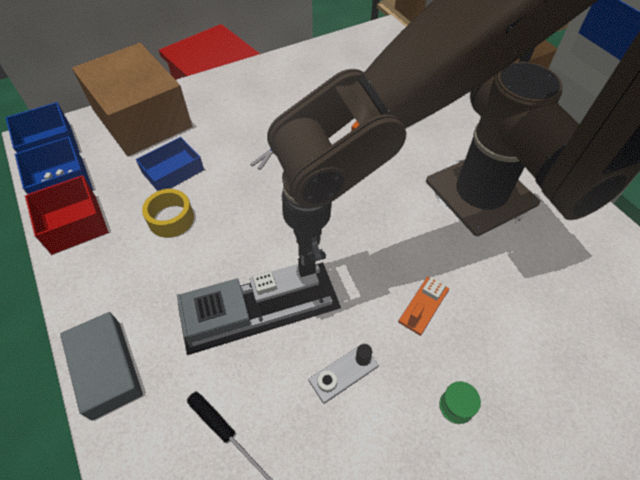

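```bash
python3 - <<'E'
from h import *
np.set_printoptions(precision=4,suppress=True)
P=manip.camera_params("wrist");P["pose"]=np.load("w4.npy")
w=cast(P,[[262,79],[394,79],[269,275],[385,275]],.022);print(w)
a=w[:2].mean(0);b=w[2:].mean(0);v=a-b;print(a,b,np.degrees(np.arctan2(v[1],v[0])),np.linalg.norm(v))
u=v/np.linalg.norm(v);n=np.array([-u[1],u[0],0])
for t in([.4826,.0383,0],[.485,.0355,0]):
  d=np.array(t)-b;print("lat",d@n,"along from rear screw",d@u)
print(cast(P,[[250,311],[404,311]],.008), cast(P,[[238,27],[420,25]],.056))
# droop: nose corner widths
s=manip.observe();print(s["tool_pos"],s["time_s"])
E
```

```text
[[ 0.59    0.0571  0.022 ]
 [ 0.5767 -0.0179  0.022 ]
 [ 0.4719  0.0785  0.022 ]
 [ 0.4586  0.0034  0.022 ]]
[0.5833 0.0196 0.022 ] [0.4652 0.041  0.022 ] -10.258951118220415 0.11999206419282105
lat 0.0004678723599184828 along from rear screw 0.017558875542488323
lat -0.0018599302576328993 along from rear screw 0.02041917884348999
[[ 0.4429  0.1006  0.008 ]
 [ 0.4238 -0.0075  0.008 ]] [[ 0.6099  0.0592  0.056 ]
 [ 0.5954 -0.0273  0.056 ]]
[0.482  0.0364 0.1098] 5.7
```

Emit:
move_arm(plan="0.001 0.001 -0.01 0 0 -0.3 1;0.001 0.001 -0.02 0 0 -0.3 1;0.001 0.001 -0.03 0 0 -0.3 1;0.001 0.001 -0.04 0 0 -0.3 1;0.001 0.001 -0.045 0 0 -0.3 1;0.001 0.001 -0.05 0 0 -0.3 1;0.001 0.001 -0.053 0 0 -0.3 1;0.001 0.001 -0.053 0 0 -0.3 1;0.001 0.001 -0.053 0 0 -0.3 1")

```text
time_s: 6.6
tool_pos: [0.4855, 0.0371, 0.06]
tcp_rot: [[-0.183, 0.043, 0.982], [-0.983, -0.008, -0.183], [-0.0, -0.999, 0.044]]
force: [0.4, -0.2, -2.3]
gripper_width: 0.1
```

```bash
python3 - <<'E'
from h import *
np.set_printoptions(precision=4,suppress=True)
s=manip.observe();print(s["tool_pos"],s["tcp_rot"],s["force"],s["torque"],s["gripper_width"])
P=manip.camera_params("wrist");np.save("w5.npy",P["pose"])
cv2.imwrite("pics/s5.png",manip.snapshot("wrist")[:,:,::-1])
E
```

```text
[0.4855 0.0371 0.06  ] [[-0.1827  0.0433  0.9822]
 [-0.9832 -0.0079 -0.1825]
 [-0.0001 -0.999   0.044 ]] [ 0.3945 -0.2404 -2.2805] [ 0.0058  0.0478 -0.0312] 0.10012131771563082
```

View pics/s5.png

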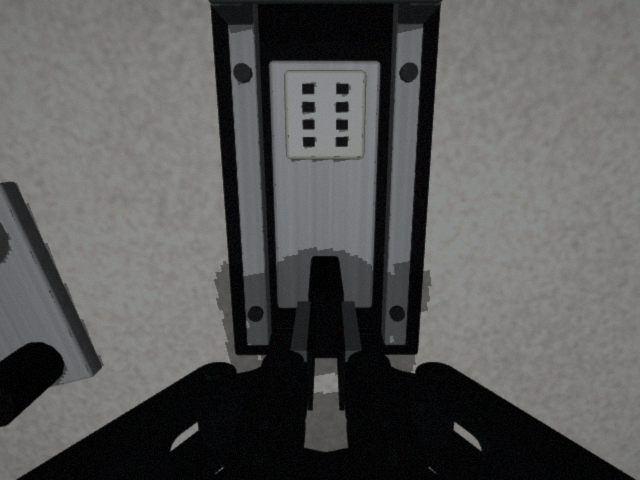

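Emit:
move_arm(plan="0 0 -0.002 0 0 0 1;0 0 -0.004 0 0 0 1;0 0 -0.006 0 0 0 1;0 0 -0.006 0 0 0 1")

```text
time_s: 7.05
tool_pos: [0.4849, 0.0371, 0.0533]
tcp_rot: [[-0.183, 0.042, 0.982], [-0.983, -0.008, -0.183], [-0.0, -0.999, 0.043]]
force: [1.0, 0.0, -1.7]
gripper_width: 0.101
```

Emit:
move_arm(plan="0 0 -0.001 0 0 0 1;0 0 -0.002 0 0 0 1;0 0 -0.002 0 0 0 1")

```text
time_s: 7.35
tool_pos: [0.4859, 0.0372, 0.0523]
tcp_rot: [[-0.183, 0.044, 0.982], [-0.983, -0.008, -0.183], [-0.0, -0.999, 0.045]]
force: [0.0, 1.5, 0.7]
gripper_width: 0.101
```

Emit:
move_arm(plan="0 0 -0.001 0 0 0 1;0 0 -0.001 0 0 0 1;0 0 -0.001 0 0 0 1")

```text
time_s: 7.65
tool_pos: [0.4862, 0.0375, 0.0521]
tcp_rot: [[-0.183, 0.044, 0.982], [-0.983, -0.007, -0.183], [-0.001, -0.999, 0.045]]
force: [-1.1, 2.6, 5.2]
gripper_width: 0.102
```

```bash
python3 - <<'E'
from h import *
np.set_printoptions(precision=4,suppress=True)
s=manip.observe();print(s["tool_pos"],s["tcp_rot"],s["force"],s["torque"],s["gripper_width"])
cv2.imwrite("pics/s6.png",manip.snapshot("wrist")[:,:,::-1])
cv2.imwrite("pics/s6s.png",cv2.resize(manip.snapshot("scene")[210:370,160:360,::-1],None,fx=4,fy=3.7))
E
```

```text
[0.4862 0.0375 0.0521] [[-0.183   0.0444  0.9821]
 [-0.9831 -0.0071 -0.1829]
 [-0.0011 -0.999   0.0449]] [-1.0654  2.6474  5.1692] [0.4177 0.2435 0.0223] 0.1020747932818693
```

View pics/s6.png

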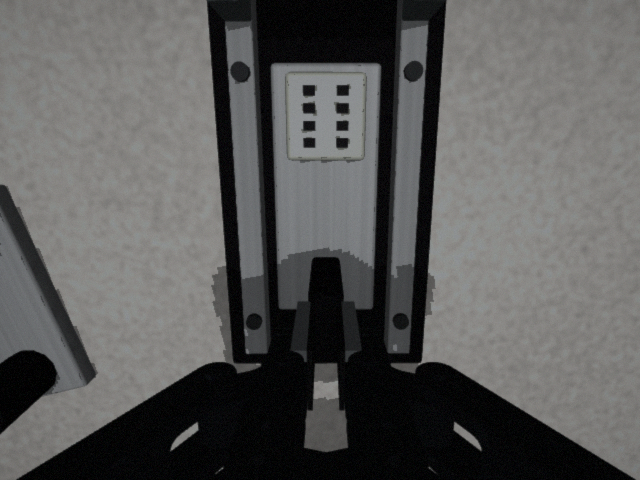

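View pics/s6s.png

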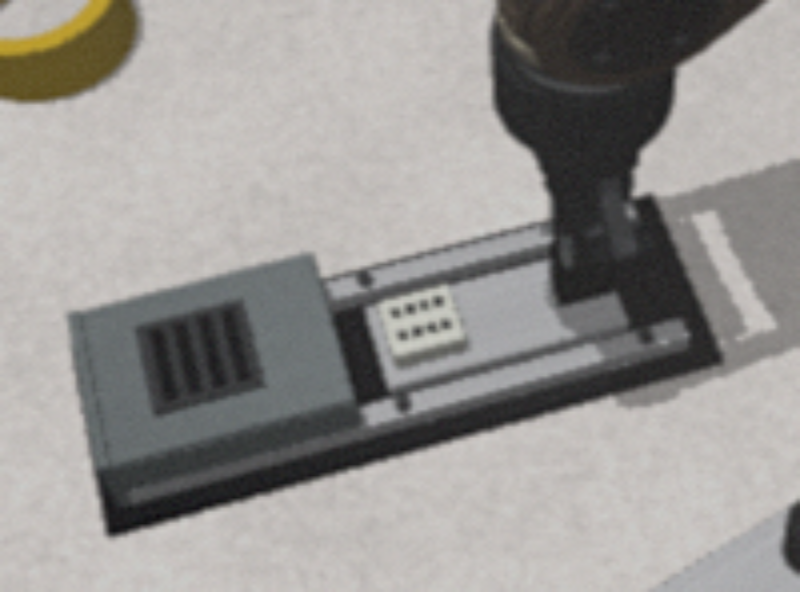

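Emit:
move_arm(plan="0 0 0 0 0 0 0.3;0 0 0 0 0 0 0.3;0 0 0 0 0 0 0.3;0 0 0.001 0.45 2.5 0 0.3;0 0 0.001 0.45 2.5 0 0.3;0 0 0.001 0.45 2.5 0 0.3")

```text
time_s: 8.35
tool_pos: [0.4853, 0.037, 0.0516]
tcp_rot: [[-0.183, -0.001, 0.983], [-0.983, -0.0, -0.183], [0.0, -1.0, -0.001]]
force: [-0.3, -0.6, 0.7]
gripper_width: 0.345
```

```bash
python3 - <<'E'
from h import *
np.set_printoptions(precision=4,suppress=True)
s=manip.observe();print(s["tool_pos"],s["tcp_rot"],s["force"],s["torque"],s["gripper_width"])
P=manip.camera_params("wrist");np.save("w7.npy",P["pose"])
cv2.imwrite("pics/s7.png",manip.snapshot("wrist")[:,:,::-1])
E
```

```text
[0.4853 0.037  0.0516] [[-0.1829 -0.0006  0.9831]
 [-0.9831 -0.0002 -0.1829]
 [ 0.0003 -1.     -0.0005]] [-0.2813 -0.6268  0.6988] [ 0.0177  0.0365 -0.0595] 0.3453687291747354
```

View pics/s7.png

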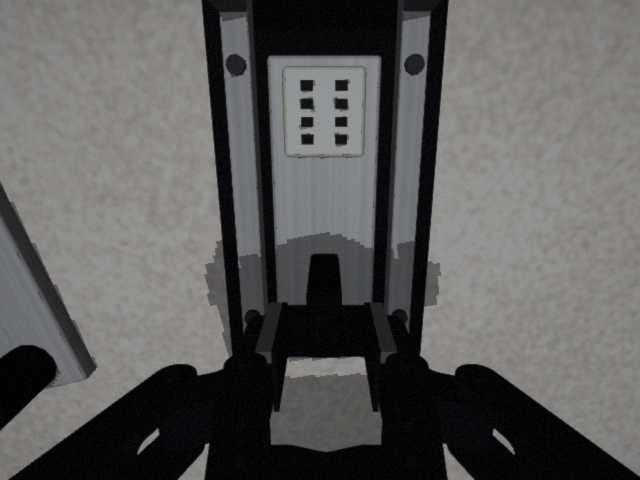

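Emit:
move_arm(plan="0 0 0.001 0 0 0 0.5;0 0 0.001 0 0 0 1;0 0 0.001 0 0 0 1;0 0 0.001 0 0 0 1;0 0 0.001 0 0 0 1", squeeze=40)

```text
time_s: 8.9
tool_pos: [0.4851, 0.0373, 0.0528]
tcp_rot: [[-0.183, -0.001, 0.983], [-0.983, 0.0, -0.183], [-0.0, -1.0, -0.001]]
force: [-0.8, 2.0, 1.7]
gripper_width: 0.125
```

Emit:
move_arm(plan="0.0039 -0.0007 0 0 0 0 1;0.0089 -0.0016 0 0 0 0 1;0.0138 -0.0025 0 0 0 0 1;0.0187 -0.0034 0 0 0 0 1;0.0236 -0.0043 0 0 0 0 1;0.0285 -0.0052 0 0 0 0 1;0.0305 -0.0055 0 0 0 0 1;0.0305 -0.0055 0 0 0 0 1")

```text
time_s: 9.7
tool_pos: [0.5166, 0.0314, 0.0527]
tcp_rot: [[-0.183, 0.001, 0.983], [-0.983, -0.0, -0.183], [0.0, -1.0, 0.001]]
force: [0.4, 0.7, 0.1]
gripper_width: 0.122
```

```bash
python3 - <<'E'
from h import *
np.set_printoptions(precision=4,suppress=True)
s=manip.observe();print(s["tool_pos"],s["tcp_rot"],s["force"],s["torque"],s["gripper_width"])
cv2.imwrite("pics/s8.png",manip.snapshot("wrist")[:,:,::-1])
E
```

```text
[0.5166 0.0314 0.0527] [[-0.1829  0.0006  0.9831]
 [-0.9831 -0.0003 -0.1829]
 [ 0.0002 -1.      0.0007]] [0.4445 0.7065 0.1363] [-0.1246 -0.0387 -0.0274] 0.12196512341138317
```

View pics/s8.png

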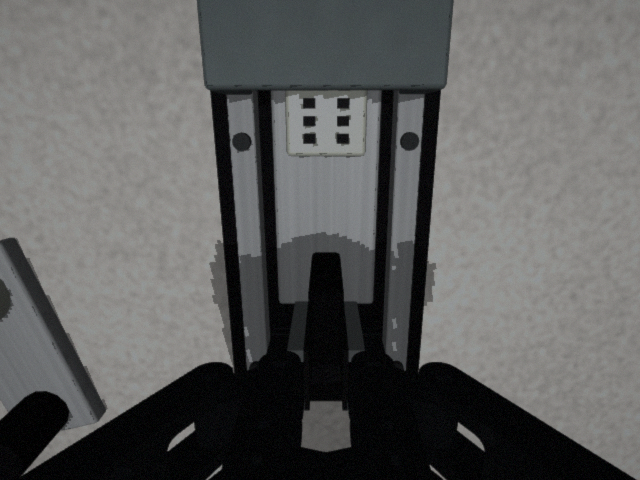

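Emit:
move_arm(plan="0.002 -0.0004 0 0 0 0 1;0.0039 -0.0007 0 0 0 0 1;0.0059 -0.0011 0 0 0 0 1;0.0079 -0.0014 0 0 0 0 1;0.0098 -0.0018 0 0 0 0 1")

```text
time_s: 10.25
tool_pos: [0.5256, 0.0298, 0.0527]
tcp_rot: [[-0.183, -0.001, 0.983], [-0.983, 0.0, -0.183], [0.0, -1.0, -0.001]]
force: [-2.4, 0.2, 1.8]
gripper_width: 0.122
```

Emit:
move_arm(plan="0.001 -0.0002 0 0 0 0 1;0.002 -0.0004 0 0 0 0 1;0.003 -0.0005 0 0 0 0 1;0.0039 -0.0007 0 0 0 0 1")

```text
time_s: 10.65
tool_pos: [0.5295, 0.0291, 0.0527]
tcp_rot: [[-0.183, -0.001, 0.983], [-0.983, 0.0, -0.183], [0.0, -1.0, -0.001]]
force: [-3.0, 1.4, 1.3]
gripper_width: 0.12
```

Emit:
move_arm(plan="0.001 -0.0002 0 0 0 0 1;0.002 -0.0004 0 0 0 0 1;0.003 -0.0005 0 0 0 0 1;0.0039 -0.0007 0 0 0 0 1")

```text
time_s: 11.05
tool_pos: [0.5334, 0.0284, 0.0527]
tcp_rot: [[-0.183, -0.001, 0.983], [-0.983, 0.0, -0.183], [0.0, -1.0, -0.001]]
force: [-1.1, 0.7, 0.8]
gripper_width: 0.125
```

Emit:
move_arm(plan="0.001 -0.0002 0 0 0 0 1;0.002 -0.0004 0 0 0 0 1;0.003 -0.0005 0 0 0 0 1;0.0039 -0.0007 0 0 0 0 1")

```text
time_s: 11.45
tool_pos: [0.5372, 0.0277, 0.0527]
tcp_rot: [[-0.183, -0.001, 0.983], [-0.983, 0.0, -0.183], [0.0, -1.0, -0.001]]
force: [-2.6, 0.6, 0.5]
gripper_width: 0.126
```

Emit:
move_arm(plan="0.001 -0.0002 0 0 0 0 1;0.002 -0.0004 0 0 0 0 1;0.003 -0.0005 0 0 0 0 1;0.0039 -0.0007 0 0 0 0 1")

```text
time_s: 11.85
tool_pos: [0.5411, 0.027, 0.0527]
tcp_rot: [[-0.183, -0.001, 0.983], [-0.983, 0.0, -0.183], [0.0, -1.0, -0.001]]
force: [-3.1, 0.9, 1.2]
gripper_width: 0.123
```

Emit:
move_arm(plan="0.001 -0.0002 0 0 0 0 1;0.002 -0.0004 0 0 0 0 1;0.003 -0.0005 0 0 0 0 1;0.0039 -0.0007 0 0 0 0 1")

```text
time_s: 12.25
tool_pos: [0.545, 0.0263, 0.0527]
tcp_rot: [[-0.183, -0.001, 0.983], [-0.983, 0.0, -0.183], [0.0, -1.0, -0.001]]
force: [-4.1, 0.2, 1.8]
gripper_width: 0.118
```

Emit:
move_arm(plan="0.001 -0.0002 0 0 0 0 1;0.002 -0.0004 0 0 0 0 1;0.003 -0.0005 0 0 0 0 1;0.0039 -0.0007 0 0 0 0 1")

```text
time_s: 12.65
tool_pos: [0.546, 0.0261, 0.0526]
tcp_rot: [[-0.182, -0.01, 0.983], [-0.983, 0.001, -0.182], [0.001, -1.0, -0.01]]
force: [-11.9, 1.9, 10.9]
gripper_width: 0.121
```

Emit:
move_arm(plan="0.0005 -0.0001 0 0 0 0 1;0.001 -0.0002 0 0 0 0 1;0.001 -0.0002 0 0 0 0 1")

```text
time_s: 12.95
tool_pos: [0.546, 0.0261, 0.0525]
tcp_rot: [[-0.182, -0.013, 0.983], [-0.983, 0.001, -0.182], [0.001, -1.0, -0.013]]
force: [-13.2, 1.7, 11.3]
gripper_width: 0.119
```

```bash
python3 - <<'E'
from h import *
np.set_printoptions(precision=4,suppress=True)
s=manip.observe();print(s["tool_pos"],s["force"],s["torque"],s["gripper_width"])
cv2.imwrite("pics/s9.png",manip.snapshot("wrist")[:,:,::-1])
E
```

```text
[0.546  0.0261 0.0525] [-13.2024   1.6906  11.2642] [0.224  2.3452 0.0339] 0.11877277656967285
```

View pics/s9.png

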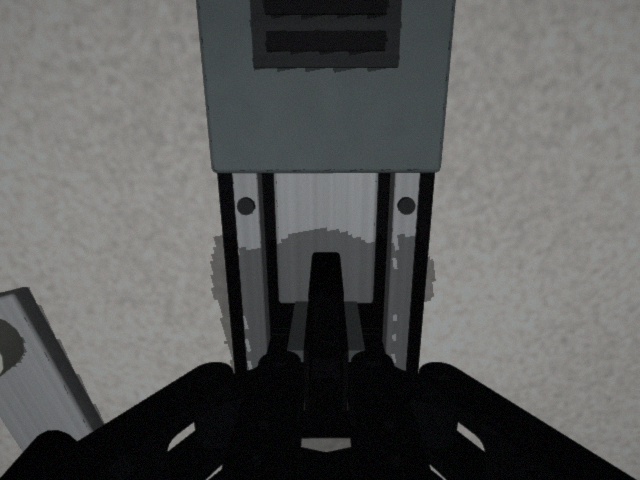

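Emit:
move_arm(plan="0 0 0 0 0 0 0.5;0 0 0 0 0 0 0.2;0 0 0 0 0 0 0;0 0 0 0 0 0 0;0 0 0 0 0 0 0")

```text
time_s: 13.5
tool_pos: [0.5504, 0.0253, 0.0528]
tcp_rot: [[-0.183, -0.0, 0.983], [-0.983, -0.0, -0.183], [0.0, -1.0, -0.0]]
force: [-0.2, 0.7, -0.1]
gripper_width: 0.501
```

```bash
python3 - <<'E'
from h import *
np.set_printoptions(precision=4,suppress=True)
s=manip.observe();print(s["tool_pos"],s["force"],s["torque"],s["gripper_width"])
cv2.imwrite("pics/s10.png",manip.snapshot("wrist")[:,:,::-1])
E
```

```text
[0.5504 0.0253 0.0528] [-0.1675  0.6773 -0.1302] [0.0011 0.008  0.0144] 0.501161184194647
```

View pics/s10.png

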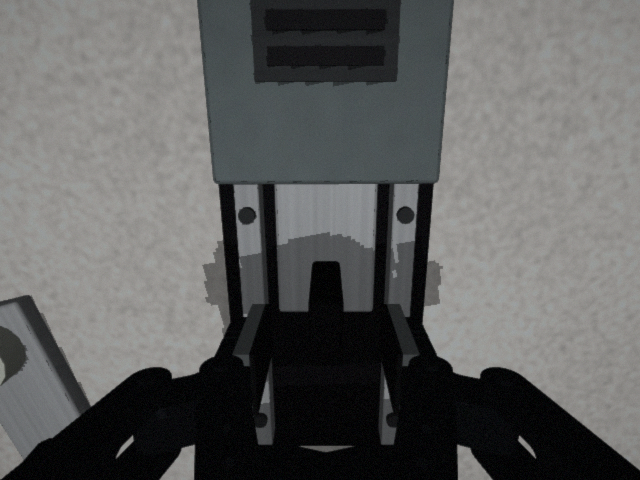

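Emit:
move_arm(plan="0 0 0.01 0 0 0 0;0 0 0.03 0 0 0 0;0 0 0.06 0 0 0 0;0 0 0.1 0 0 0 0;-0.02 0 0.14 0 0 0 0;-0.03 0 0.17 0 0 0 0;-0.03 0 0.17 0 0 0 0;-0.03 0 0.17 0 0 0 0")

```text
time_s: 14.35
tool_pos: [0.5203, 0.0254, 0.224]
tcp_rot: [[-0.183, 0.002, 0.983], [-0.983, -0.0, -0.183], [0.0, -1.0, 0.002]]
force: [-0.2, -0.1, -0.7]
gripper_width: 0.501
```

```bash
python3 - <<'E'
from h import *
np.set_printoptions(precision=4,suppress=True)
s=manip.observe();print(s["tool_pos"],s["force"],s["joint_vel"])
P=manip.camera_params("wrist");np.save("w11.npy",P["pose"])
cv2.imwrite("pics/s11.png",manip.snapshot("wrist")[:,:,::-1])
a=manip.snapshot("scene")[:,:,::-1]
cv2.imwrite("pics/s11s.png",a)
E
```

```text
[0.5203 0.0254 0.224 ] [-0.1634 -0.1362 -0.7428] [-0.0003  0.0431  0.0375 -0.0013 -0.003  -0.0001]
```

View pics/s11.png

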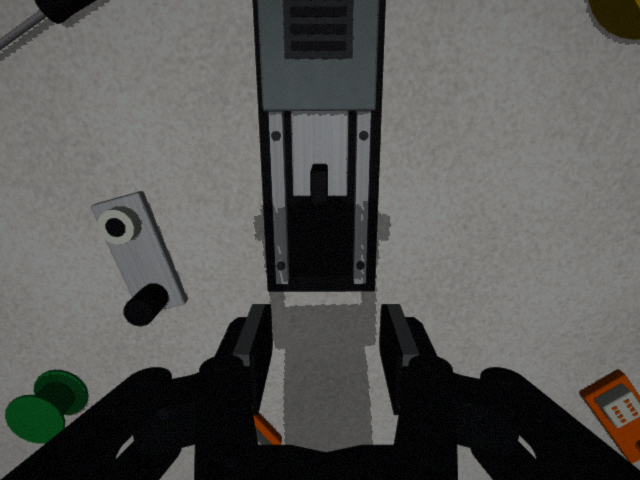

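View pics/s11s.png

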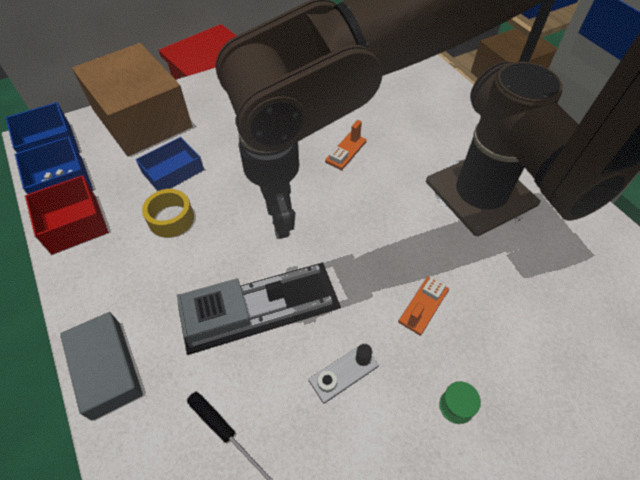

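```bash
python3 - <<'E'
from h import *
P=manip.camera_params("wrist");P["pose"]=np.load("w11.npy")
w=cast(P,[[281,265.5],[361,265.5],[276,135.5],[363.5,135.5]],.022);b=w[:2].mean(0);f=w[2:].mean(0)
u=(f-b)/np.linalg.norm(f-b);print(np.linalg.norm(f-b))
t=cast(P,[[292,196],[348,196]],.020)
print("tail x",.02+(t-b)@u, "nose",.14+((t-b)@u).mean(), "tcp stop x",.02+(np.array([.546,.0261,.022])-b)@u)
E
```

```text
0.12029667299789186
tail x [0.08707646 0.08680058] nose 0.20693851827869467 tcp stop x 0.10271698508935741
```

```bash
python3 -c "
from rig import manip
print(manip.observe()['time_s'],manip.sign_off())"
```

```text
the job is handed in; nothing more can be done
14.45 None
```

The flat-grip carrier is in the channel, white connector under the hood, pushed up against the stop. I let go of it there and handed the job in at 14.45 s.

- **Placing:** The nose drooped about 2.5° when lifted, so I tilted the tool to level it. Once the carrier was resting in the channel I let go, straightened the tool and gripped it again before sliding.
- **Stop:** Sliding took about 1–4 N. The carrier then halted with the pushing force rising to about 13 N. A further 1 mm of commanded push gave no movement. I could not see the sprung plate, so this rests on the force and the halt alone.
- **After release:** The arm was clear of everything. The wrist picture put the carrier's nose at about 207 mm along the channel. The tool's position at the stop gives about 207.7 mm, so the two agree within about 1 mm.
- **Other parts:** In the last wrist and scene pictures the round-knobbed carrier and the orange look-alikes appear where they started. The scissors were last seen undisturbed; the arm hides them in the last scene picture.
- **Disagreement:** The top and wrist cameras differed by about 2 mm on the channel's sideways position. That is inside the 7 mm clearance on each side, so it did not affect the fit.

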